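# Unclamp the prism cell and show it to the inspection camera

### The arm

A 7-joint arm with a two-finger parallel gripper is mounted at the origin on the work surface. World frame = base frame: x ahead of the robot, y to its left, z up, the work surface at z = 0. Lengths are in m, angles in rad, forces in N, time in s.
With the tool pointing down it reaches from about 0.425 to 1.025 m from the base axis. Payload 9.4 kg.
Tool frame: the origin (TCP) lies on the centre line of the jaws, within the pads' length; the fingertips stand robot.finger_overhang ahead of it and the grasp point (between the pads) lies 11 mm behind it (robot.finger_overhang is the distance from the TCP to the fingertips, in m); z points along the fingers, y is the direction in which the jaws open and shut (so a half turn about z gives the same grasp; the last joint's range is limited). The gripper opens to 85 mm and grips with 20 to 120 N. Pads are 22 mm wide; open, the fingers measure 114 mm over their backs; the gripper's body (76 mm by 85 mm) begins 54 mm behind the grasp point. The pads swing forward as they close: fully open they stand 13 mm farther back than shut.
Start: joints at [-1.219, 0.599, -0.003, 1.599, 0.002, 0.943, -0.08], TCP at [0.301, 0.659, 0.239] pointing down, gripper open.
Joint ranges: [-2.57, 2.57], [-0.35, 1.97], [-1.29, 1.29], [0.11, 2.56], [-1.05, 4.19], [0.11, 1.86], [-2.63, 2.63]. Speed limits (rad/s): [2.22, 2.22, 3.01, 3.01, 3.14, 3.14, 3.14].

### API

Orientations are given as [roll, pitch, yaw] about the fixed x, y, z axes, in that order (R = Rz(yaw) Ry(pitch) Rx(roll)).
In Python, from station import sense, imaging, robot gives the robot as it stands.
- The arm moves only by the shell command python3 -m jog 'ROWS' [OPENING]. ROWS is a JSON object of lists of equal length, an entry for each row: "dp": the shift along the tool's x, y, z in m, a list of three; "twist": the turn about the tool's z in degrees. In form: {"dp": [[dx, dy, dz], ...], "twist": [twist, ...]}. A call has 1 to 12 rows; each row is the pose to reach, as a shift and turn from the pose measured when the call began, along the tool's axes at that moment; what a row does not reach only later rows make up. A row lasts 1/12 s, in which the tool goes at most 41.7 mm and 7.16 degrees, less where a joint would pass 70% of its speed; a pose out of reach is approached as far as the arm can. A call with a gripper value outside its range is refused whole. OPENING is the finger opening in m, from 0 to 0.0854, set as the call begins (- or left out, the last holds). The fingers move at their own pace and stop on an object; the grip force is fixed at half the most. Time passes only in rows, so rows that repeat a pose let the fingers close. It gives the time, the measured TCP pose, the force and the opening at its end, in the units of the state.
- sense(): the state, without advancing time (a new reading comes with each control period).
- imaging.capture(name): name is "side" or "top" or "wrist"; returns a dict with "frame" (384x512x3 uint8, red, green, blue), "fx", "fy", "cx", "cy" (pixels), "rvec" (rotation vector, rad) and "tvec" (3), from world to camera coordinates, as OpenCV has them. Camera axes: x right, y down, z forward; pixel columns grow to the right and rows downward; lengths in m; the calibration is good to about 2 mm. A picture is of the moment at which its call begins. There is no depth.
- robot.finish_job(): hands the job in, once; it reports no verdict.
The state is a dict: "time_s": time; "q": joint angles; "joint_vel": joint speeds; "joint_efforts": joint torques, N m; "tool_pos": TCP position; "ee_rot": TCP orientation; "contact_force": force on the tool from outside, world axes, zero at the start; "wrist_torque": the same for the moment, N m; "finger_gap": finger opening in m.
Only numpy, scipy, OpenCV 4.12 (cv2) and the standard library are available. Lean on these libraries where they do the work, as an engineer would, in place of code of your own. Each camera call takes 0.05 s, during which the arm holds its last target. There are 200 camera calls.

### The job

Take the square key from its wooden block, push it fully home in the socket of the swing clamp, turn the clamp about a quarter turn anticlockwise (seen from above) so its arm is clear of the prism cell, and leave the key standing in the socket. Then lift the prism cell off the stage by its top bar and hold it upright in the air in front of the inspection camera: flat face square to the lens, its centre straight ahead of the lens at 110 mm. Finish while still holding it there; do not touch the camera or its stand, and leave the other things where they are.

Things in the scene. Friction and masses are not known exactly. Their poses are not given: they have to be found in the camera images.
- key_grip (a point): Place to grip the square key (loose, 120 g, 96 mm tall, standing upright): on its axis, 28 mm below its top, 68 mm above its tip. Grey handle 26 x 26 mm square, 68 mm tall; under it a round shoulder, 26 mm diameter, 6 mm thick; under that the shank (see key_tip). z up the key; x and y normal to the handle's flats.
- key_tip (a point): Centre of the lower end of the key, 68 mm below key_grip, same axes. The steel shank above it is 12 x 12 mm square with flats parallel to the handle's, 22 mm long up to the shoulder; its lowest 5 mm taper to 6 mm round.
- key_block: Wooden block, 70 x 70 x 40 mm, fixed; origin at the centre of its underside. The key stands in the 21 mm round hole at its centre with its shoulder on the top face, so 22 mm of it are in the hole.
- clamp_socket (a point): Centre of the mouth of the square socket (13.5 x 13.5 mm, 24 mm deep, mouth up) in the swing clamp's 30 x 30 mm steel head, 46 mm above the bench. z up, x and y normal to the socket's sides, turning with the clamp. Key fully home: shoulder on the head, tip 22 mm below the mouth, about 7 degrees of play each way.
- clamp (a joint): Angle of the swing clamp, rad: 0 to 0.2 at the start, growing anticlockwise from above, stop at 1.7; clear of the cell from 1.0. Takes about 0.12 N m, stays where left. Its arm (16 mm wide, 8 thick, end 64 mm from the axis, top 17 mm below the socket's mouth) points along clamp_socket's -y, at first over the cell's base plate, 1.5 mm above it.
- cell_grip (a point): Place to grip the prism cell (loose, 260 g): centre of its upright aluminium grip bar, 32 (x) x 14 (y) mm, 40 mm tall, 18 mm below the bar's top and 86 mm above the cell's underside; pinch it across y from above. z up, x from the prism's flat face towards its opposite edge. Under the bar: the clear prism on a base plate 70 (x) x 84 (y) x 8 mm.
- cell_face (a point): Centre of the flat face of the clear three-sided prism (50 mm tall, sides 55 mm): the face parallel to the base plate's 84 mm edges, 16 mm to -x of cell_grip and 53 mm below it, looking along the cell's -x. Same axes.
- cell_edge (a point): Middle of the prism's upright edge opposite that face: 48 mm to +x of cell_face, same height. Same axes.
- stage: Grey plate, 110 (x) x 200 (y) x 12 mm, fixed; origin at the centre of its underside. The cell stands on it; the clamp's axis is at y = +55 mm.
- camera_stand: Post (24 mm diameter, 282 mm tall) on a 90 x 90 mm foot, carrying the inspection camera, all fixed; origin at the centre of the foot's underside. Its +y points the way the camera looks.
- camera_lens (a point): Centre of the front rim of the camera's lens (44 mm diameter), 100 mm ahead of the post's axis, 170 to 230 mm above the bench. y points straight ahead out of the lens (level), z up.
- camera_focus (a point): The point in empty air 110 mm straight ahead of the lens (its +y) where the centre of the flat face must be held; same axes as camera_lens. The face looks along -y, back at the lens.
- laser_supply: Black box 80 x 110 x 40 mm beyond the stage, loose; origin at the centre of its underside. Leave it.
- lens_mount: Round lens in a black ring on a short post, 97 mm tall, loose; origin at the centre of its underside. Leave it.
- parts_tray: Red tray 140 x 190 x 50 mm with spare optics; origin at the centre of its underside. Leave it.
- screwdriver: Screwdriver, 170 mm long, lying on the bench. Leave it.
Mind the look-alikes: they are no part of the job. There is more than one size of the part that bears cell_grip; the job needs the middle-sized. Of the things that look like the part that bears key_grip, the smallest one is meant.

How it is judged:
On the way, in this order (a step that is already met when the one before it is completed fails the run):
1. the key stands home in the clamp's socket (z of key_tip in the frame of clamp_socket below -0.016 m and horizontal distance between key_tip and clamp_socket below 0.004 m and angle between key_grip's own z axis and vertical below 0.12 rad), for 0.2 s.
2. the clamp is turned clear of the cell with the key in its socket (all of step 1 and value of joint clamp above 1 rad), for 0.2 s.
At the end, for the whole second after the job is handed in: Cell still, held by the fingers alone, upright within 8 degrees, flat face to the lens: its centre within 20 mm of the focus point, square within 10 degrees. Clamp past 1.0 rad; the key, let go, stands in the socket at least 16 mm deep, within 7 degrees of upright (all of step 2 and contact force between key and the fingers below 0.2 N and distance between cell_face and camera_focus below 0.02 m and angle between the x axis of cell_face and the y axis of camera_lens, either way round below 0.175 rad and y of cell_edge in the frame of camera_lens above 0.12 m and angle between cell_grip's own z axis and vertical below 0.14 rad and contact force between cell and the fingers above 1 N and linear speed of cell below 0.03 m/s); the arm keeps its last pose, push and grip.
It fails at once if the camera or its stand is touched (contact force between camera_stand and anything else above 2 N).
It fails at once if the laser supply box is moved more than 30 mm (distance of laser_supply from where it was at the start of the episode above 0.03 m).
It fails at once if the lens mount is moved more than 30 mm (distance of lens_mount from where it was at the start of the episode above 0.03 m).
It fails at once if the parts tray is moved more than 30 mm (distance of parts_tray from where it was at the start of the episode above 0.03 m).
It fails at once if the screwdriver is moved more than 30 mm (distance of screwdriver from where it was at the start of the episode above 0.03 m).
It also fails if it takes over 58 s, if anything falls off the work surface, if the arm or the gripper's body presses on something with over 40 N, if the wrist force passes 120 N, or if a joint passes its speed limit or range.

## Working session

There is one attempt and no reset: what is moved stays moved. The work goes in short steps, Python scripts to look and compute and a shell command to move; the robot and the scene stay as the last step left them, time stands still between calls to the robot, and variables do not carry over. Pictures are saved under pics/ and viewed, about 8 in all and at most 12, crops included, and the job is handed in when it is done.

```bash
ls; mkdir -p pics; cat > h.py <<'E'
import numpy as np, cv2
from station import sense, imaging, robot
def cap(n,save=None):
    c=imaging.capture(n)
    if save: cv2.imwrite(f'pics/{save}.png',c['frame'][:,:,::-1]); np.savez(f'pics/{save}.npz',**c)
    return c
def load(s): return dict(np.load(f'pics/{s}.npz'))
def KRT(c):
    K=np.array([[c['fx'],0,c['cx']],[0,c['fy'],c['cy']],[0,0,1]],float); R=cv2.Rodrigues(np.array(c['rvec'],float))[0]; return K,R,np.array(c['tvec'],float).ravel()
def plane(c,uv,z):
    K,R,t=KRT(c); uv=np.atleast_2d(np.array(uv,float)); d=(R.T@np.linalg.inv(K)@np.c_[uv,np.ones(len(uv))].T).T; o=-R.T@t
    return o+d*((z-o[2])/d[:,2])[:,None]
def proj(c,P):
    K,R,t=KRT(c); p=(K@(R@np.atleast_2d(np.array(P,float)).T+t[:,None])).T; return p[:,:2]/p[:,2:]
E
python3 - <<'E'
from h import *
s=sense(); print({k:np.round(v,3).tolist() for k,v in s.items()}, robot.finger_overhang)
ims=[]
for n in ['top','side','wrist']:
    c=cap(n,n+'0'); K,R,t=KRT(c); print(n,K[0,0],c['cx'],c['cy'],'pos',(-R.T@t).round(3),'fwd',R[2].round(3),'right',R[0].round(3))
    if n!='wrist': cv2.imwrite(f'pics/{n}0b.png',cv2.resize(c['frame'][:,:,::-1],(800,600),interpolation=cv2.INTER_CUBIC))
E
```

```text
pics
{'time_s': 0.0, 'q': [-1.219, 0.6, -0.003, 1.6, 0.002, 0.943, -0.08], 'joint_vel': [0.002, 0.0, -0.0, -0.001, -0.001, 0.0, -0.002], 'joint_efforts': [-0.001, -77.646, 1.565, -25.802, 0.012, 0.009, -0.0], 'tool_pos': [0.301, 0.659, 0.238], 'ee_rot': [-3.14, 0.0, 2.713], 'contact_force': [0.511, 0.307, -0.595], 'wrist_torque': [0.029, 0.012, -0.054], 'finger_gap': 0.085} 0.008
top 435.6462322615913 255.92439700155072 189.7463073490932 pos [ 0.289 -0.04   1.501] fwd [ 0.189  0.004 -0.982] right [-0.005 -1.    -0.005]
side 442.8804366591545 268.3058579679767 189.6518846264797 pos [0.483 0.765 0.891] fwd [ 0.084 -0.714 -0.695] right [-0.992 -0.127  0.011]
wrist 333.28131188371935 251.50655198709714 190.32740997099373 pos [0.24  0.686 0.373] fwd [ 0.242 -0.112 -0.964] right [ 0.415  0.91  -0.002]
```

View pics/top0b.png

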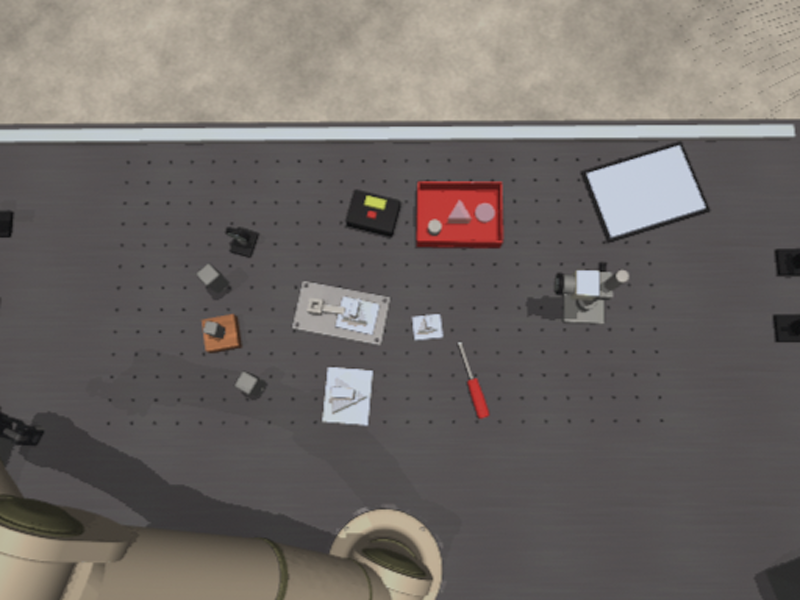

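View pics/side0b.png

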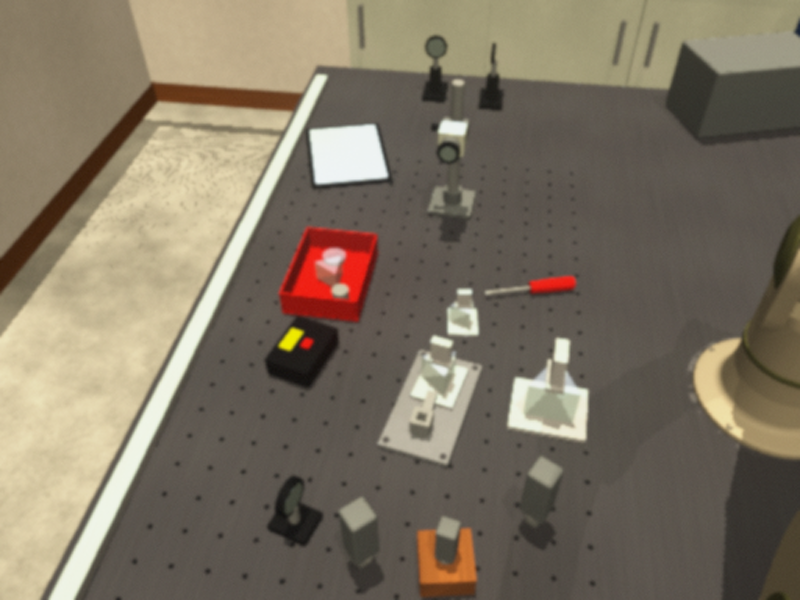

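The top view (800x600) shows three grey square parts: one standing in the orange block at (213,327), and taller loose ones at (212,278) and (247,383). The key in the block is the smallest and the one meant. There are three cells: a small one at (427,325), one on the stage at (355,315) and a large one at (347,395). The one on the stage, under the clamp arm, is the middle-sized. The clamp socket is at (315,306). The camera is at (588,285) and looks left, along +y.

```bash
python3 - <<'E'
from h import *
for n in ['top0','side0']:
    c=load(n); f=c['frame']; hsv=cv2.cvtColor(f,cv2.COLOR_RGB2HSV)
    m=((hsv[...,0]>5)&(hsv[...,0]<16)&(hsv[...,1]>150)&(hsv[...,2]>110)).astype(np.uint8)
    cn=max(cv2.findContours(m,0,1)[0],key=cv2.contourArea); r=cv2.minAreaRect(cn); bp=cv2.boxPoints(r)
    print(n,'block',r); P=plane(c,bp,0.04); print(P.round(3).tolist(), P.mean(0).round(3), np.linalg.norm(np.diff(P,axis=0),axis=1).round(3))
c=load('top0');s=load('side0'); k=1/1.5625
def tri(a,b):
    A=[]
    for cc,uv in((c,a),(s,b)):
        K,R,t=KRT(cc); M=K@np.c_[R,t]; uv=np.array(uv)*k; A+= [uv[0]*M[2]-M[0], uv[1]*M[2]-M[1]]
    X=np.linalg.svd(np.array(A))[2][-1]; return (X[:3]/X[3]).round(4)
print('keytop',tri((211,326),(449,527)),'lens',tri((559,283),(448,152)),'posttop',tri((622,275),(459,84)))
print('socket',tri((315,306),(423,416)),'cellbar',tri((350,309),(442,345)))
print('tall keys',tri((207,272),(358,513)),tri((245,381),(546,468)))
q=np.array([(304,282),(390,298),(379,343),(293,328)])*k; P=plane(c,q,0.012); print('stage',P.round(3).tolist(),P.mean(0),np.linalg.norm(np.roll(P,1,0)-P,axis=1).round(3))
q=np.array([(565,300),(604,300),(604,322),(565,322)])*k; print('foot',plane(c,q,0.01).round(3).tolist())
q=np.array([(436,187),(476,188),(473,216),(429,214)])*k; P=plane(s,q,0.01); print('foot side',P.round(3).tolist(),P.mean(0))
def crop(n,x0,y0,w,h): return cv2.resize(load(n)['frame'][y0:y0+h,x0:x0+w,::-1],(400,400*h//w),interpolation=cv2.INTER_CUBIC)
a=np.vstack([crop('top0',120,165,140,105),crop('top0',340,155,80,60)]);b=np.vstack([crop('side0',200,210,180,135),crop('side0',250,40,80,60)])
cv2.imwrite('pics/crop1.png',np.hstack([a,b]))
E
```

```text
Traceback (most recent call last):
ValueError: max() iterable argument is empty
```

```bash
cat > m1.py <<'E'
from h import *
for n in ['top0','side0']:
    c=load(n); f=c['frame']; hsv=cv2.cvtColor(f,cv2.COLOR_RGB2HSV)
    if n=='top0': print(hsv[218:222,141:146].tolist()[0])
    m=((hsv[...,0]>4)&(hsv[...,0]<20)&(hsv[...,1]>140)&(hsv[...,2]>60)).astype(np.uint8)
    cn=max(cv2.findContours(m,0,1)[0],key=cv2.contourArea); r=cv2.minAreaRect(cn); bp=cv2.boxPoints(r)
    print(n,'block',r); P=plane(c,bp,0.04); print(P.round(3).tolist(), P.mean(0).round(3), np.linalg.norm(np.diff(P,axis=0),axis=1).round(3))
c=load('top0');s=load('side0'); k=1/1.5625
def tri(a,b):
    A=[]
    for cc,uv in((c,a),(s,b)):
        K,R,t=KRT(cc); M=K@np.c_[R,t]; uv=np.array(uv)*k; A+= [uv[0]*M[2]-M[0], uv[1]*M[2]-M[1]]
    X=np.linalg.svd(np.array(A))[2][-1]; return (X[:3]/X[3]).round(4)
print('keytop',tri((211,326),(449,527)),'lens',tri((559,283),(448,152)),'posttop',tri((622,275),(459,84)))
print('socket',tri((315,306),(423,416)),'cellbar',tri((350,309),(442,345)))
print('tall keys',tri((207,272),(358,513)),tri((245,381),(546,468)))
q=np.array([(304,282),(390,298),(379,343),(293,328)])*k; P=plane(c,q,0.012); print('stage',P.round(3).tolist(),P.mean(0),np.linalg.norm(np.roll(P,1,0)-P,axis=1).round(3))
q=np.array([(565,300),(604,300),(604,322),(565,322)])*k; print('foot',plane(c,q,0.01).round(3).tolist())
q=np.array([(436,187),(476,188),(473,216),(429,214)])*k; P=plane(s,q,0.01); print('foot side',P.round(3).tolist(),P.mean(0))
def crop(n,x0,y0,w,h): return cv2.resize(load(n)['frame'][y0:y0+h,x0:x0+w,::-1],(400,400*h//w),interpolation=cv2.INTER_CUBIC)
a=np.vstack([crop('top0',120,165,140,105),crop('top0',340,155,80,60)]);b=np.vstack([crop('side0',200,210,180,135),crop('side0',250,40,80,60)])
cv2.imwrite('pics/crop1.png',np.hstack([a,b]))
E
python3 m1.py
```

```text
[[11, 138, 164], [11, 140, 168], [11, 140, 168], [12, 140, 167], [11, 140, 167]]
top0 block ((148.25001525878906, 218.25003051757812), (0.7071067094802856, 2.8284268379211426), 45.0)
[[0.473, 0.335, 0.04], [0.479, 0.328, 0.04], [0.478, 0.327, 0.04], [0.471, 0.333, 0.04]] [0.475 0.331 0.04 ] [0.009 0.002 0.009]
side0 block ((80.87213134765625, 99.41889190673828), (60.189002990722656, 227.67303466796875), 58.187808990478516)
[[1.552, -0.23, 0.04], [1.229, -1.212, 0.04], [0.963, -0.762, 0.04], [1.324, -0.026, 0.04]] [ 1.267 -0.557  0.04 ] [1.034 0.523 0.82 ]
keytop [0.4938 0.3563 0.114 ] lens [ 0.5654 -0.347   0.1901] posttop [ 0.5591 -0.4423  0.2789]
socket [0.5481 0.151  0.0477] cellbar [0.5297 0.0693 0.1178]
tall keys [0.6028 0.3637 0.1347] [0.3801 0.2759 0.1401]
stage [[0.611, 0.181, 0.012], [0.573, -0.011, 0.012], [0.472, 0.013, 0.012], [0.507, 0.203, 0.012]] [0.54072669 0.09658546 0.012     ] [0.106 0.196 0.104 0.193]
foot [[0.566, -0.401, 0.01], [0.566, -0.487, 0.01], [0.516, -0.484, 0.01], [0.517, -0.398, 0.01]]
foot side [[0.597, -0.488, 0.01], [0.51, -0.497, 0.01], [0.509, -0.396, 0.01], [0.601, -0.389, 0.01]] [ 0.55420422 -0.44238469  0.01      ]
```

```bash
sleep 1; ls -la pics/crop1.png
```

```text
-rw-r--r-- 1 agent agent 426577 Dec  4 22:14 pics/crop1.png
```

View pics/crop1.png

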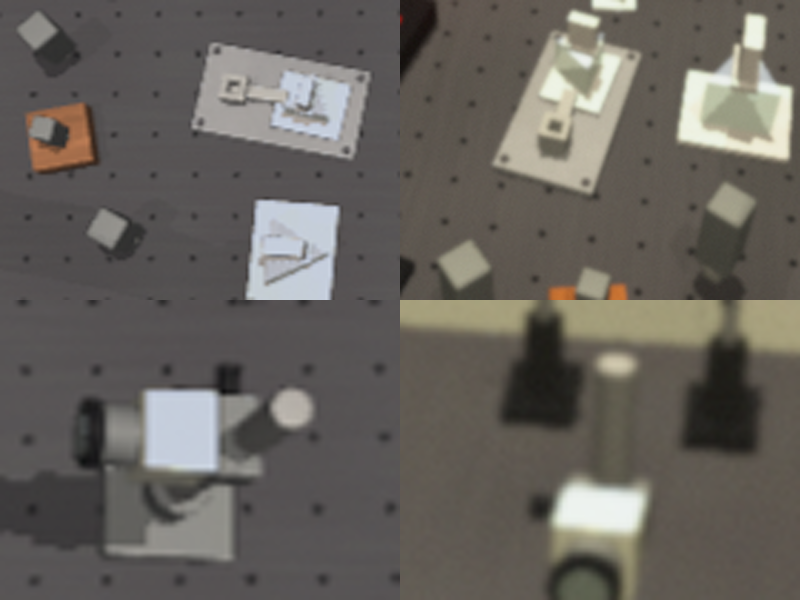

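The crop confirms it: the key in the block has its top at z = 0.114, as expected, while the tall ones reach 0.135–0.14. The bar top at 0.118, the socket at 0.048 and the post top at 0.279 also match the given sizes. Next I move above the key and look with the wrist camera.

```bash
python3 -m jog '{"dp":[[-0.025,-0.016,0],[-0.055,-0.036,0],[-0.085,-0.055,0],[-0.115,-0.075,0],[-0.145,-0.095,0],[-0.175,-0.115,0],[-0.205,-0.134,0],[-0.235,-0.153,0],[-0.26,-0.17,0],[-0.28,-0.182,0],[-0.295,-0.191,0],[-0.302,-0.195,0]],"twist":[0,0,0,0,0,0,0,0,0,0,0,0]}' 
cat >> h.py <<'E'
def R_tool():
    from scipy.spatial.transform import Rotation as Ro
    return Ro.from_euler('xyz',sense()['ee_rot']).as_matrix()
def rel(P): # world target TCP -> tool dp
    return (R_tool().T@(np.array(P)-sense()['tool_pos'])).round(4)
E
python3 - <<'E'
from h import *
s=sense(); print(s['tool_pos'],s['ee_rot'],s['contact_force'])
c=cap('wrist','w1'); cv2.imwrite('pics/w1b.png',cv2.resize(c['frame'][:,:,::-1],(800,600),interpolation=cv2.INTER_CUBIC))
print(proj(c,[[.494,.356,.114],[.548,.151,.046]])*1.5625)
E
```

```text
time_s: 1.15
tool_pos: [0.4966, 0.3531, 0.2388]
ee_rot: [-3.139, 0.001, 2.709]
contact_force: [-0.3, 0.1, -0.3]
finger_gap: 0.0855
[0.49659037 0.35313988 0.23879661] [-3.13941870e+00  9.73104435e-04  2.70923136e+00] [-0.27464494  0.12406069 -0.30490062]
[[398.94549341 281.1255163 ]
 [166.46845107 443.08526279]]
```

View pics/w1b.png

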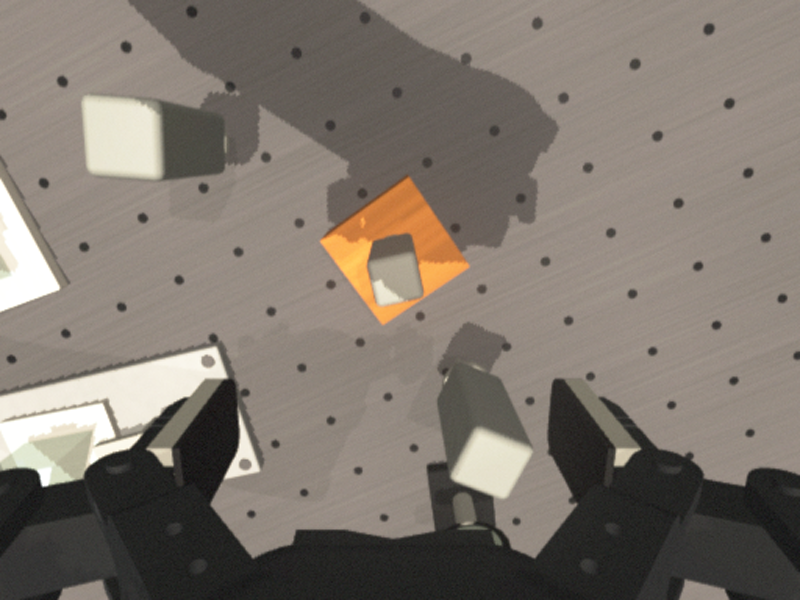

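Wrist view: the key in the block is at about (396,275), its top end lying towards the lower edge, 10 px from the projected point. A tall look-alike is at (485,430) and another at (150,140). I enlarge the key to get its yaw.

```bash
python3 - <<'E'
from h import *
c=load('w1'); f=c['frame'][145:210,205:305,::-1]
g=cv2.resize(f,(800,520),interpolation=cv2.INTER_CUBIC); g=cv2.convertScaleAbs(g,alpha=1.2)
cv2.imwrite('pics/w1c.png',g)
E
```

```text
(no output)
```

View pics/w1c.png

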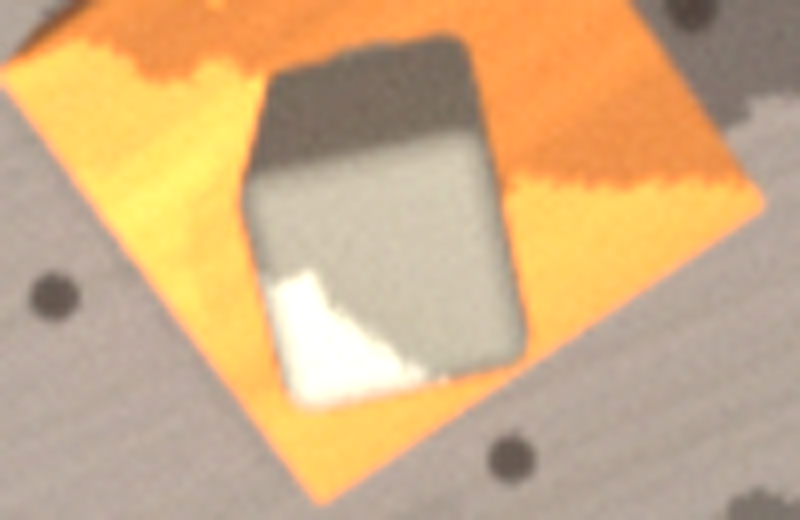

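The key's top face has its corners at crop pixels (245,180), (480,130), (525,360) and (295,410).

```bash
python3 - <<'E'
from h import *
c=load('w1'); p=np.array([(245,180),(480,130),(525,360),(295,410)])/8+[205,145]
P=plane(c,p,.114); print(P.round(4).tolist(),P.mean(0).round(4),np.linalg.norm(np.roll(P,1,0)-P,axis=1).round(4))
d=np.roll(P,-1,0)-P; print('edge yaw',(np.degrees(np.arctan2(d[:,1],d[:,0]))%90).round(1))
b=np.array([(0,75),(765,205),(322,505)])/8+[205,145]; B=plane(c,b,.04); print('block',B.round(4).tolist(),B[:2].mean(0).round(4))
s=sense(); print('tool yaw mod90',np.degrees(s['ee_rot'][2])%90, s['tool_pos'])
t0=P.mean(0); print(rel([t0[0],t0[1],.086-.011]), 'B',rel([*B[:2].mean(0)[:2],.075]))
# cell/stage in this view
K,R,t=KRT(c); print('cam',(-R.T@t).round(3))
E
```

```text
[[0.4783, 0.346, 0.114], [0.4834, 0.3692, 0.114], [0.5068, 0.3638, 0.114], [0.5019, 0.3404, 0.114]] [0.4926 0.3548 0.114 ] [0.0242 0.0238 0.024  0.0239]
edge yaw [77.5 76.8 78.1 76.6]
block [[0.4654, 0.314, 0.04], [0.5211, 0.3952, 0.04], [0.5341, 0.3267, 0.04]] [0.4933 0.3546 0.04  ]
tool yaw mod90 65.20936021454722 [0.49686472 0.35305981 0.23880964]
[0.0048 0.0002 0.1638] B [0.0041 0.0002 0.1638]
cam [0.435 0.38  0.373]
```

```bash
python3 -m jog '{"dp":[[0.002,0,0.01],[0.0045,0,0.03],[0.0045,0,0.05],[0.0045,0,0.075],[0.0045,0,0.1],[0.0045,0,0.125],[0.0045,0,0.145],[0.0045,0,0.157],[0.0045,0,0.163],[0.0045,0,0.164],[0.0045,0,0.164],[0.0045,0,0.164]],"twist":[-4,-8,-12,-12,-12,-12,-12,-12,-12,-12,-12,-12]}'; python3 -m jog '{"dp":[[0,0,0],[0,0,0],[0,0,0],[0,0,0],[0,0,0],[0,0,0],[0,0,0],[0,0,0]],"twist":[0,0,0,0,0,0,0,0]}' 0.01
python3 -c "
from h import *
print(sense()['wrist_torque'])"
```

```text
time_s: 2.2
tool_pos: [0.4932, 0.3551, 0.0759]
ee_rot: [-3.141, 0.002, 2.919]
contact_force: [0.0, -0.1, -0.6]
finger_gap: 0.0856
time_s: 2.87
tool_pos: [0.4934, 0.3551, 0.0762]
ee_rot: [-3.141, 0.002, 2.918]
contact_force: [-0.7, -1.3, 6.2]
finger_gap: 0.0256
[-2.88916137e-01  1.77480449e-01  1.65479284e-04]
```

```bash
python3 -m jog '{"dp":[[0,0,-0.012],[0,0,-0.03],[0,0,-0.055],[0,-0.01,-0.08],[-0.005,-0.035,-0.095],[-0.01,-0.065,-0.1],[-0.015,-0.1,-0.1],[-0.02,-0.13,-0.1],[-0.025,-0.155,-0.1],[-0.029,-0.175,-0.1],[-0.029,-0.186,-0.1],[-0.029,-0.186,-0.1]],"twist":[0,0,0,0,0,0,0,0,0,0,0,0]}'
python3 -m jog '{"dp":[[0,0,0],[0,0,0]],"twist":[0,0]}'
python3 - <<'E'
from h import *
c=cap('wrist','w2'); cv2.imwrite('pics/w2b.png',cv2.resize(c['frame'][:,:,::-1],(800,600),interpolation=cv2.INTER_CUBIC))
print(proj(c,[[.548,.151,.046],[.53,.069,.116]])*1.5625); cap('side','s2'); cap('top','t2')
E
```

```text
time_s: 3.87
tool_pos: [0.4798, 0.1648, 0.1768]
ee_rot: [-3.14, 0.002, 2.915]
contact_force: [-0.6, 0.1, -0.8]
finger_gap: 0.0252
time_s: 4.03
tool_pos: [0.4799, 0.166, 0.1771]
ee_rot: [-3.14, 0.002, 2.916]
contact_force: [0.2, 0.9, -0.7]
finger_gap: 0.0257
[[396.84908352 405.52114547]
 [203.98933175 482.54858632]]
```

View pics/w2b.png

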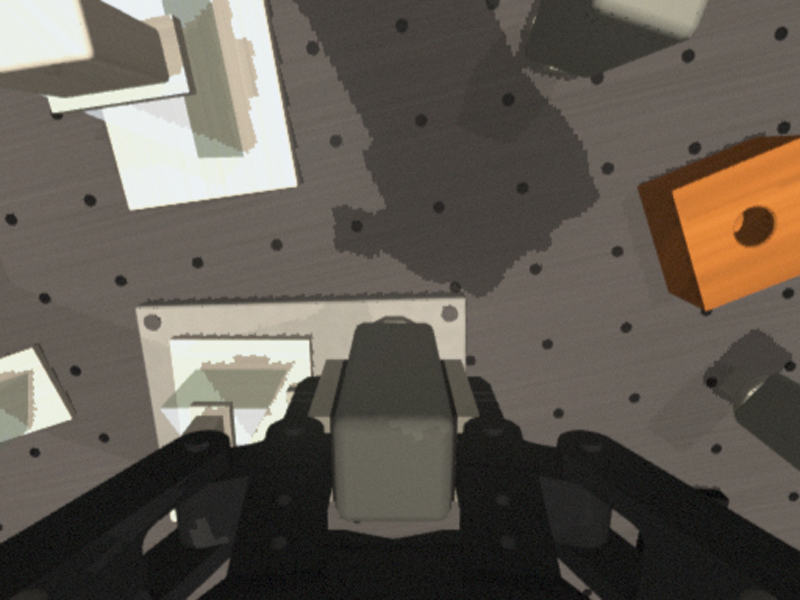

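The image's upper side is the tool's +x, so the held key hides the socket. I move to the far side of it so that the socket lies in the upper part of the view.

```bash
python3 -m jog '{"dp":[[-0.01,0,-0.01],[-0.03,0,-0.02],[-0.06,0,-0.02],[-0.09,0,-0.02],[-0.12,0,-0.02],[-0.14,0,-0.02],[-0.15,0,-0.02],[-0.15,0,-0.02],[-0.15,0,-0.02],[-0.15,0,-0.02]],"twist":[0,0,0,0,0,0,0,0,0,0]}'
python3 - <<'E'
from h import *
c=cap('wrist','w3'); cv2.imwrite('pics/w3b.png',cv2.resize(c['frame'][:,:,::-1],(800,600),interpolation=cv2.INTER_CUBIC))
print(proj(c,[[.548,.151,.046],[.53,.069,.116]])*1.5625); print(sense()['tool_pos'])
E
```

```text
time_s: 5.02
tool_pos: [0.6243, 0.1337, 0.1968]
ee_rot: [-3.14, -0.0, 2.918]
contact_force: [-0.6, 0.1, -1.4]
finger_gap: 0.0254
[[396.17862866 131.26881162]
 [183.65641304 125.35796742]]
[0.62440332 0.13372134 0.19698745]
```

View pics/w3b.png

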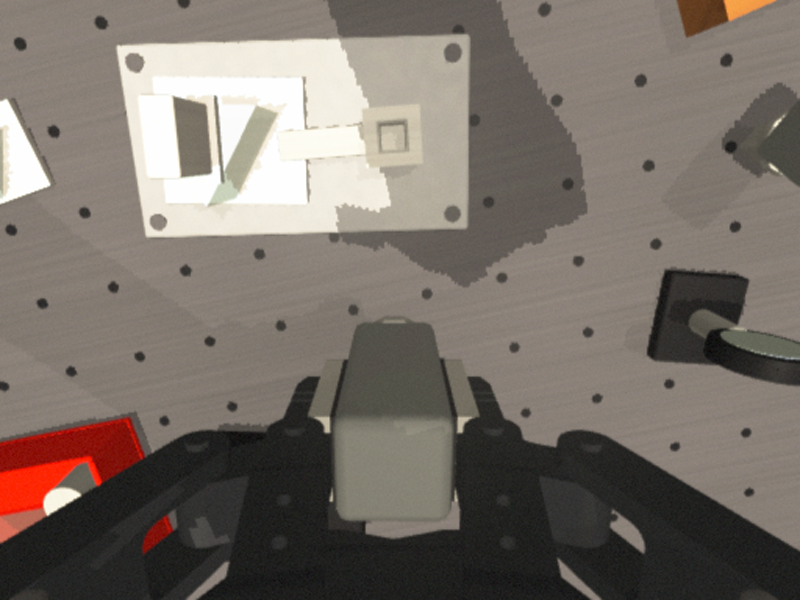

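The socket is at (393,136), its head's corners at about (362,107) and (423,163). The bar is at (155,137), and the arm points left over the base plate. I enlarge this part for the socket and for the cell's axes.

```bash
python3 - <<'E'
from h import *
c=load('w3'); f=c['frame'][15:153,70:280,::-1]
f=(255*(f/255.)**1.3).astype(np.uint8)
cv2.imwrite('pics/w3c.png',cv2.resize(f,None,fx=3.8,fy=3.8,interpolation=cv2.INTER_CUBIC))
E
```

```text
(no output)
```

View pics/w3c.png

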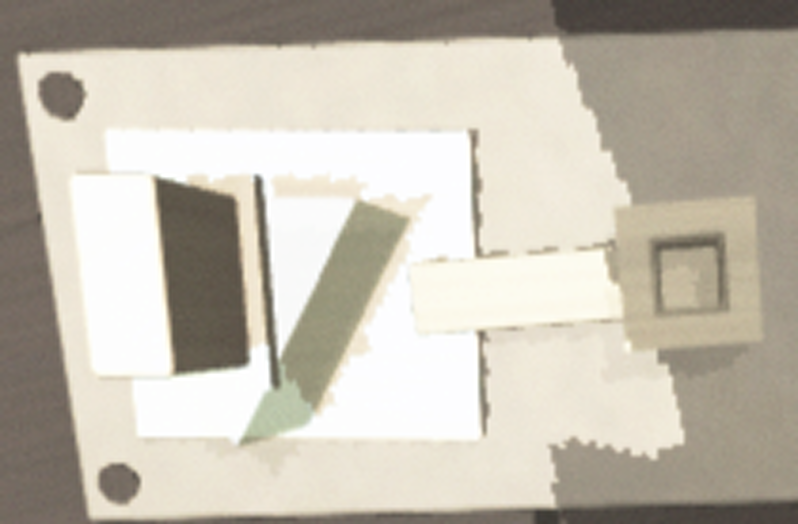

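The cell's plate is longer along the image horizontal, so cell y lies along the stage's long side. The prism's lone edge at (240,443) points down in the image, so cell x points away from the robot and the flat face looks at it. The bar's top is at (120,275) and the socket mouth is centred at (690,273).

```bash
python3 - <<'E'
from h import *
c=load('w3')
def pts(p,z,name):
    P=plane(c,np.array(p)/3.8+[70,15],z); d=np.roll(P,-1,0)-P
    print(name,P.mean(0).round(4),np.linalg.norm(d,axis=1).round(4),np.degrees(np.arctan2(d[:,1],d[:,0])).round(1)%90); return P.mean(0)
a=pts([(651,234),(724,232),(727,311),(657,314)],.046,'mouth')
b=pts([(615,207),(755,196),(763,340),(628,350)],.046,'head')
pts([(71,174),(155,176),(173,377),(93,376)],.116,'bar')
pts([(107,130),(474,130),(480,439),(141,436)],.020,'plate')
pts([(18,54),(798,32),(798,505),(88,519)],.012,'stage part')
arm=plane(c,np.array([(412,297),(622,284)])/3.8+[70,15],.029); print('arm',arm.round(4).tolist(), np.degrees(np.arctan2(*(arm[1]-arm[0])[1::-1])))
s=sense(); print(s['q'].round(3),s['tool_pos'].round(4),np.degrees(s['ee_rot']).round(2))
R=R_tool(); m=(a+b)/2; print('above socket dp',R.T@(np.array([m[0],m[1],.130])-s['tool_pos']))
E
```

```text
mouth [0.5498 0.1489 0.046 ] [0.0156 0.0163 0.0152 0.0165] [78.8 80.  79.6 81.3]
head [0.5501 0.1489 0.046 ] [0.0298 0.0297 0.0296 0.0296] [81.5 81.4 81.4 81.9]
bar [0.5323 0.0584 0.116 ] [0.0134 0.0313 0.0133 0.0314] [76.  76.3 76.6 76.5]
plate [0.5322 0.0588 0.02  ] [0.0839 0.0698 0.0824 0.0691] [77.3 75.9 76.8 77.1]
stage part [0.5382 0.0859 0.012 ] [0.1802 0.109  0.1801 0.108 ] [78.7 78.6 78.4 78.6]
arm [[0.5403, 0.0857, 0.029], [0.5482, 0.1333, 0.029]] 80.65595524639012
[-0.252  0.542 -0.072  1.843  0.057  0.759  0.992] [0.6244 0.1337 0.197 ] [-1.7990e+02  2.0000e-02  1.6721e+02]
above socket dp [ 0.07600546 -0.00156268  0.06696447]
```

All sizes agree: head 29.7 mm, bar 13.4 x 31.4 mm, plate 83 x 69.5 mm. The socket is at (0.550, 0.149) with yaw 81.5°, against the key's 77.2°. I twist -4° and go above the socket.

```bash
python3 -m jog '{"dp":[[0.01,0,0],[0.03,-0.0015,0.005],[0.05,-0.0015,0.02],[0.066,-0.0015,0.04],[0.074,-0.0015,0.055],[0.076,-0.0015,0.064],[0.076,-0.0015,0.067],[0.076,-0.0015,0.067],[0.076,-0.0015,0.067],[0.076,-0.0015,0.067]],"twist":[0,-2,-4,-4,-4,-4,-4,-4,-4,-4]}'
python3 - <<'E'
from h import *
print(rel([.5499,.1489,.1085]),sense()['tool_pos'])
c=cap('side','s3');t=cap('top','t3')
f=c['frame'][200:305,215:355,::-1]
cv2.imwrite('pics/s3c.png',cv2.resize(f,(800,600),interpolation=cv2.INTER_CUBIC))
E
```

```text
time_s: 5.9
tool_pos: [0.5509, 0.149, 0.1307]
ee_rot: [-3.141, 0.002, 2.988]
contact_force: [-0.3, -0.6, -0.6]
finger_gap: 0.0252
[ 0.0011 -0.0002  0.0222] [0.55094602 0.14898612 0.13074113]
```

View pics/s3c.png

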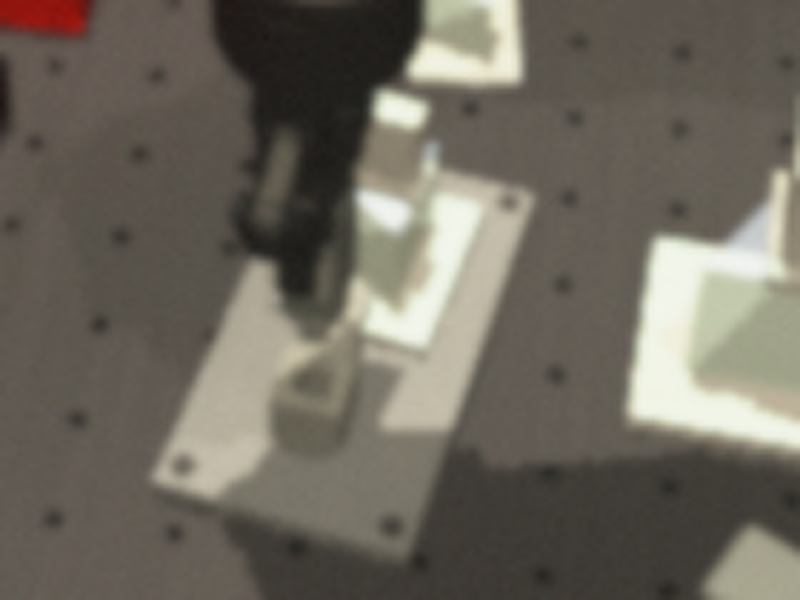

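In the side view the key hangs just behind and above the head at (310,390), with no contact so far. I lower it in slow steps and watch the force.

```bash
python3 -m jog '{"dp":[[0.001,0,0.004],[0.001,0,0.012],[0.001,0,0.018],[0.001,0,0.022],[0.001,0,0.025],[0.001,0,0.028],[0.001,0,0.03],[0.001,0,0.032],[0.001,0,0.034],[0.001,0,0.034]],"twist":[0,0,0,0,0,0,0,0,0,0]}'
```

```text
time_s: 6.83
tool_pos: [0.5501, 0.1491, 0.0965]
ee_rot: [-3.141, 0.002, 2.988]
contact_force: [0.9, -0.9, -1.4]
finger_gap: 0.0253
```

Free of contact with the tip 7 mm inside. I go on to the bottom (TCP z ≈ 0.082).

```bash
python3 -m jog '{"dp":[[0,0,0.003],[0,0,0.006],[0,0,0.008],[0,0,0.01],[0,0,0.012],[0,0,0.013],[0,0,0.014],[0,0,0.015],[0,0,0.015],[0,0,0.015]],"twist":[0,0,0,0,0,0,0,0,0,0]}'
```

```text
time_s: 7.67
tool_pos: [0.5502, 0.1491, 0.0821]
ee_rot: [-3.141, 0.003, 2.988]
contact_force: [-1.4, -0.5, 6.4]
finger_gap: 0.0252
```

It is home: z = 0.0821 as predicted, with 6 N upward. Now the turn, 78° anticlockwise in two calls.

```bash
python3 -m jog '{"dp":[[0,0,0],[0,0,0],[0,0,0],[0,0,0],[0,0,0],[0,0,0],[0,0,0],[0,0,0],[0,0,0],[0,0,0]],"twist":[-2,-5,-9,-14,-19,-24,-29,-34,-38,-40]}'
python3 -c "
from h import *
s=sense();print(s['wrist_torque'],s['q'][6],np.degrees(s['ee_rot'][2]))"
```

```text
time_s: 8.5
tool_pos: [0.5508, 0.1502, 0.0824]
ee_rot: [-3.14, 0.004, -2.593]
contact_force: [2.0, 3.4, -0.5]
finger_gap: 0.0253
[ 1.0130448  -0.3434533  -0.13674366] 1.4073740347072243 -148.55380693821607
```

```bash
python3 -m jog '{"dp":[[0,0,0],[0,0,0],[0,0,0],[0,0,0],[0,0,0],[0,0,0],[0,0,0],[0,0,0],[0,0,0],[0,0,0]],"twist":[-2,-5,-9,-14,-19,-24,-29,-34,-38,-39]}'
python3 -c "
from h import *
s=sense();print(s['wrist_torque'],s['q'][6],np.degrees(s['ee_rot'][2]))"
```

```text
time_s: 9.33
tool_pos: [0.5503, 0.1509, 0.0823]
ee_rot: [-3.139, 0.003, -1.909]
contact_force: [-1.9, 3.8, 0.7]
finger_gap: 0.0252
[ 0.90382557  0.43705129 -0.08713308] 1.8841865414019545 -109.35184593136341
```

```bash
python3 -m jog '{"dp":[[0,0,0],[0,0,0],[0,0,0],[0,0,0],[0,0,0],[0,0,0]],"twist":[0,0,0,0,0,0]}' 0.06; python3 -m jog '{"dp":[[0,0,-0.008],[0,0,-0.02],[0,0,-0.04],[0,0,-0.07],[0,0,-0.1],[0,0,-0.13],[0,0,-0.15],[0,0,-0.16],[0,0,-0.16]],"twist":[0,0,0,0,0,0,0,0,0]}'
python3 - <<'E'
from h import *
c=cap('top','t4'); s=cap('side','s4'); w=cap('wrist','w4')
def cr(c,x,y,ww,h,W): return cv2.resize(c['frame'][y:y+h,x:x+ww,::-1],(W,W*h//ww),interpolation=cv2.INTER_CUBIC)
a=cr(s,220,190,100,75,400); b=cr(w,0,0,512,384,400); d=cr(c,180,170,100,75,400)
cv2.imwrite('pics/v4.png',np.vstack([np.hstack([a,b]),np.hstack([d,np.zeros_like(d)])]))
print(proj(s,[[.55,.149,.12],[.55,.149,.046]]))
print(sense()['q'].round(2))
E
```

```text
time_s: 9.83
tool_pos: [0.5504, 0.1508, 0.0824]
ee_rot: [-3.139, 0.003, -1.909]
contact_force: [-0.7, 0.4, -0.1]
finger_gap: 0.0602
time_s: 10.58
tool_pos: [0.5507, 0.1509, 0.2453]
ee_rot: [-3.135, 0.005, -1.909]
contact_force: [-0.3, -0.3, -0.3]
finger_gap: 0.0599
[[269.85543131 245.69477353]
 [269.4381943  265.73620216]]
[ 0.07  0.47 -0.61  1.93  0.36  0.84  2.07]
```

View pics/v4.png

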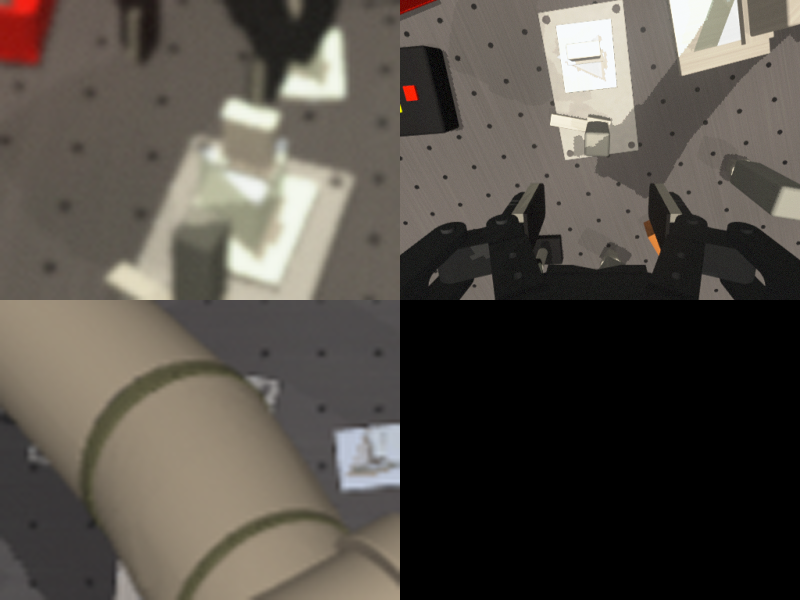

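The wrist view shows the key upright in the socket and the clamp's arm swung clear of the cell, with the prism's lone edge pointing away from the robot. Now I unwind the wrist so that the bar can be taken with tool x along cell +x, yaw about -13.6°.

```bash
for i in 1 2; do python3 -m jog '{"dp":[[0,0,0],[0,0,0],[0,0,0],[0,0,0],[0,0,0],[0,0,0],[0,0,0],[0,0,0],[0,0,0],[0,0,0],[0,0,0],[0,0,0]],"twist":[4,11,18,25,32,39,46,53,60,67,74,80]}' 0.05; done
python3 -c "
from h import *
s=sense();print(s['q'].round(2),np.degrees(s['ee_rot'][2]))"
```

```text
time_s: 11.73
tool_pos: [0.5485, 0.1498, 0.2396]
ee_rot: [-3.141, -0.001, 2.972]
contact_force: [-0.4, 0.2, -0.6]
finger_gap: 0.0501
time_s: 12.73
tool_pos: [0.5477, 0.1496, 0.2378]
ee_rot: [-3.138, 0.002, 1.569]
contact_force: [0.5, -1.0, -0.2]
finger_gap: 0.0498
[-0.47  0.42  0.15  1.97 -0.09  0.76 -0.28] 89.91522806382558
```

```bash
python3 -m jog '{"dp":[[0,0,0],[0,0,0],[0,0,0],[0,0,0],[0,0,0],[0,0,0],[0,0,0],[0,0,0],[0,0,0],[0,0,0],[0,0,0],[0,0,0]],"twist":[4,11,18,25,32,39,46,53,60,67,74,80]}'
python3 -m jog '{"dp":[[0,0,0],[0,0,0],[0,0,0],[0,0,0],[0,0,0],[0,0,0]],"twist":[5,12,18,22,23.5,23.5]}'
python3 -c "
from h import *
s=sense();print(s['q'].round(2),np.degrees(s['ee_rot'][2]),rel([.5323,.0584,.2]),rel([.5323,.0584,.087]))
w=cap('wrist','w5')
print(proj(w,[[.5323,.0584,.116]]))"
```

```text
time_s: 13.73
tool_pos: [0.5468, 0.1494, 0.2362]
ee_rot: [3.138, 0.007, 0.167]
contact_force: [0.4, 0.7, 0.4]
finger_gap: 0.0499
time_s: 14.23
tool_pos: [0.5462, 0.1495, 0.235]
ee_rot: [3.133, 0.006, -0.243]
contact_force: [-0.1, -0.3, -0.1]
finger_gap: 0.0502
[-0.83  0.49  0.67  1.99 -0.41  0.81 -1.73] -13.917227565186414 [0.0086 0.0914 0.0358] [0.0093 0.0905 0.1487]
[[365.42003023 176.12415092]]
```

```bash
python3 -m jog '{"dp":[[0.001,0.008,0],[0.003,0.025,0],[0.005,0.045,0.01],[0.007,0.065,0.02],[0.009,0.08,0.03],[0.009,0.088,0.036],[0.009,0.091,0.036],[0.009,0.091,0.036],[0.009,0.091,0.036]],"twist":[0,0,0,0,0,0,0,0,0]}'
python3 - <<'E'
from h import *
s=sense();print(s['tool_pos'],np.degrees(s['ee_rot']),rel([.5323,.0584,.087]))
w=cap('wrist','w6'); p=proj(w,[[.5323,.0584,.116]])[0]; print(p)
x,y=p.astype(int); f=w['frame'][max(0,y-45):y+45,x-60:x+60,::-1]; print(max(0,y-45),x-60)
cv2.imwrite('pics/w6c.png',cv2.resize(f,None,fx=6.6,fy=6.6,interpolation=cv2.INTER_CUBIC))
E
```

```text
time_s: 15.03
tool_pos: [0.5334, 0.0592, 0.2003]
ee_rot: [3.134, 0.005, -0.24]
contact_force: [-0.1, 0.4, 0.2]
finger_gap: 0.0503
[0.53343512 0.05918349 0.20025877] [179.5844273    0.31315796 -13.77826182] [-0.0003  0.0002  0.1133]
[249.91461998 201.20385953]
156 189
```

View pics/w6c.png

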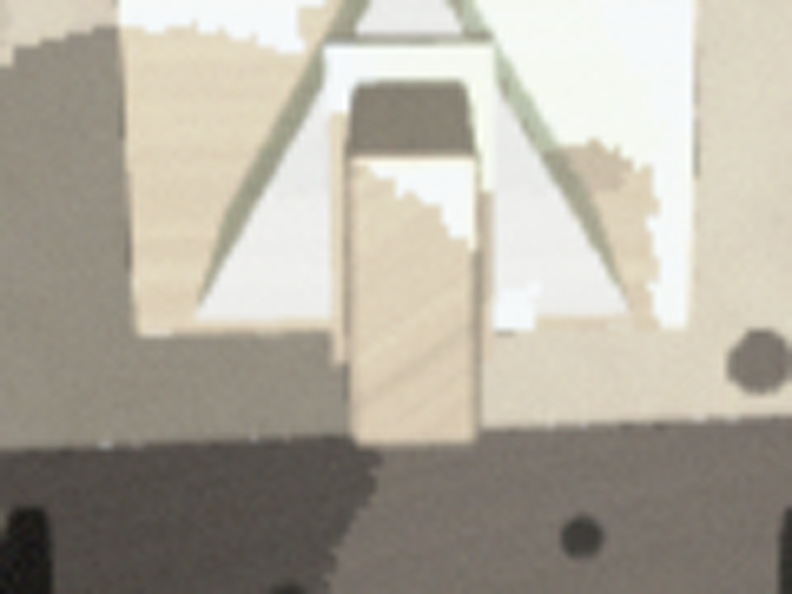

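The bar's top is centred at full-frame pixel (251.6, 201.1), against (249.9, 201.2) predicted, which is under 1 mm off. The prism's edge points along tool +x, as planned. I go down and grip.

```bash
python3 -m jog '{"dp":[[0,0,0.01],[0,0,0.03],[0,0,0.05],[0,0,0.07],[0,0,0.09],[0,0,0.103],[0,0,0.11],[0,0,0.113],[0,0,0.113],[0,0,0.113]],"twist":[0,0,0,0,0,0,0,0,0,0]}'; python3 -m jog '{"dp":[[0,0,0],[0,0,0],[0,0,0],[0,0,0],[0,0,0],[0,0,0],[0,0,0],[0,0,0]],"twist":[0,0,0,0,0,0,0,0]}' 0.0
python3 -m jog '{"dp":[[0,0,-0.004],[0,0,-0.012],[0,0,-0.025],[0,0,-0.045],[0,0,-0.07],[0,0,-0.1],[0,0,-0.13],[0,0,-0.145],[0,0,-0.15],[0,0,-0.15]],"twist":[0,0,0,0,0,0,0,0,0,0]}'
python3 - <<'E'
from h import *
s=sense();print(s['q'].round(2),np.degrees(s['ee_rot']),s['wrist_torque'].round(2))
E
```

```text
time_s: 15.92
tool_pos: [0.5331, 0.0591, 0.0877]
ee_rot: [3.135, 0.005, -0.24]
contact_force: [-0.5, 0.8, -0.0]
finger_gap: 0.0498
time_s: 16.58
tool_pos: [0.5334, 0.0592, 0.0883]
ee_rot: [3.136, 0.004, -0.24]
contact_force: [-1.0, -0.4, 7.0]
finger_gap: 0.0131
time_s: 17.42
tool_pos: [0.5344, 0.0602, 0.2396]
ee_rot: [3.137, 0.002, -0.239]
contact_force: [-0.4, -0.3, -2.7]
finger_gap: 0.0137
[-0.7   0.45  0.68  2.05 -0.39  0.78 -1.59] [ 1.79736935e+02  1.22265901e-01 -1.37045926e+01] [ 0.02  0.04 -0.01]
```

The cell is held: gap 13.5 mm and -2.7 N, which matches 260 g. While the arm turns, I refine the camera's heading from the first top picture by subpixel line fits on the foot's edge and the housing's sides.

```bash
python3 -m jog '{"dp":[[0,0,0],[0,0,0],[0,0,0],[0,0,0],[0,0,0],[0,0,0],[0,0,0],[0,0,0],[0,0,0],[0,0,0],[0,0,0],[0,0,0]],"twist":[-3,-8,-14,-20,-27,-34,-41,-48,-55,-61,-66,-70]}'
python3 - <<'E'
from h import *
c=load('top0'); g=cv2.GaussianBlur(cv2.cvtColor(c['frame'],cv2.COLOR_RGB2GRAY).astype(float),(0,0),0.7)
def row_edge(xs,y0,y1,z,name):
    pts=[]
    for x in xs:
        d=np.abs(np.diff(g[y0:y1,x])); i=d.argmax(); w=d[max(0,i-1):i+2]; pts.append((x,y0+max(0,i-1)+(w*np.arange(len(w))).sum()/w.sum()+.5))
    P=plane(c,pts,z); m=np.polyfit(P[:,1],P[:,0],1); r=np.abs(np.polyval(m,P[:,1])-P[:,0]).max()
    print(name,'yaw of +y',round(90-np.degrees(np.arctan(m[0])),1),'resid mm',round(r*1e3,1),P[[0,-1]].round(3).tolist())
def col_edge(ys,x0,x1,z,name):
    pts=[]
    for y in ys:
        d=np.abs(np.diff(g[y,x0:x1])); i=d.argmax(); w=d[max(0,i-1):i+2]; pts.append((x0+max(0,i-1)+(w*np.arange(len(w))).sum()/w.sum()+.5,y))
    P=plane(c,pts,z); m=np.polyfit(P[:,0],P[:,1],1); r=np.abs(np.polyval(m,P[:,0])-P[:,1]).max()
    print(name,'yaw of +y',round(90+np.degrees(np.arctan(m[0])),1),'resid mm',round(r*1e3,1),P[[0,-1]].round(3).tolist())
row_edge(range(364,385),202,211,.008,'foot near edge')
col_edge(range(194,205),356,366,.008,'foot left'); col_edge(range(194,205),382,392,.008,'foot right')
row_edge(range(371,382),169,178,.21,'housing far'); row_edge(range(371,382),185,193,.21,'housing near')
col_edge(range(175,187),365,373,.21,'housing left'); col_edge(range(175,187),379,388,.21,'housing right')
E
```

```text
time_s: 18.42
tool_pos: [0.5334, 0.0601, 0.238]
ee_rot: [-3.139, 0.007, 0.987]
contact_force: [-1.1, -0.3, -2.6]
finger_gap: 0.0131
foot near edge yaw of +y 87.7 resid mm 1.4 [[0.519, -0.407, 0.008], [0.515, -0.476, 0.008]]
foot left yaw of +y 86.6 resid mm 0.4 [[0.56, -0.398, 0.008], [0.524, -0.396, 0.008]]
foot right yaw of +y 85.6 resid mm 1.5 [[0.559, -0.485, 0.008], [0.524, -0.483, 0.008]]
housing far yaw of +y 89.0 resid mm 0.2 [[0.589, -0.384, 0.21], [0.589, -0.414, 0.21]]
housing near yaw of +y 87.2 resid mm 0.3 [[0.54, -0.381, 0.21], [0.539, -0.411, 0.21]]
housing left yaw of +y 87.1 resid mm 0.5 [[0.581, -0.376, 0.21], [0.547, -0.374, 0.21]]
housing right yaw of +y 88.9 resid mm 1.1 [[0.581, -0.419, 0.21], [0.547, -0.417, 0.21]]
```

The fits give the camera's y at yaw 85.6° to 89.0°, mean about 87.5°. The lens is then near (0.5645, -0.344, 0.190) and the focus near (0.569, -0.234, 0.190). The TCP goal is therefore (0.570, -0.218, 0.233) at yaw 87.5°. I go most of the way first.

```bash
python3 -m jog '{"dp":[[-0.008,0.007,0],[-0.025,0.022,0],[-0.045,0.039,0],[-0.066,0.057,0],[-0.087,0.075,0],[-0.108,0.094,0],[-0.129,0.112,0],[-0.146,0.127,0],[-0.158,0.137,0],[-0.165,0.143,0],[-0.168,0.146,0],[-0.168,0.146,0]],"twist":[-2,-6,-11,-16,-21,-26,-29,-31,-31,-31,-31,-31]}'
python3 - <<'E'
from h import *
s=sense();print(s['q'].round(2),np.degrees(s['ee_rot']).round(2),s['tool_pos'].round(4),rel([.570,-.218,.233]))
E
```

```text
time_s: 19.42
tool_pos: [0.5623, -0.1609, 0.2379]
ee_rot: [-3.134, 0.004, 1.527]
contact_force: [0.6, -0.1, -1.6]
finger_gap: 0.0134
[ 0.05  0.44  0.18  1.93 -0.1   0.78  0.24] [-179.58    0.24   87.5 ] [ 0.5623 -0.1609  0.2379] [-0.0567  0.0102  0.005 ]
```

```bash
python3 -m jog '{"dp":[[-0.006,0.001,0],[-0.018,0.003,0.002],[-0.032,0.006,0.004],[-0.044,0.009,0.005],[-0.052,0.01,0.005],[-0.056,0.01,0.005],[-0.057,0.01,0.005],[-0.057,0.01,0.005],[-0.057,0.01,0.005],[-0.057,0.01,0.005]],"twist":[0,0,0,0,0,0,0,0,0,0]}'
python3 - <<'E'
from h import *
s=sense();print(s['tool_pos'].round(4),np.degrees(s['ee_rot']).round(2),s['joint_vel'].round(3))
a=cap('side','s7');t=cap('top','t7')
L=np.array([.5645,-.344,.19]);h=np.radians(87.5);u=np.array([np.cos(h),np.sin(h),0]);F=L+.11*u
print('side lens,focus',proj(a,[L,F]),'top',proj(t,[L,F]))
def cr(c,x,y,w,h,W): return cv2.resize(c['frame'][y:y+h,x:x+w,::-1],(W,W*h//w),interpolation=cv2.INTER_CUBIC)
cv2.imwrite('pics/v7.png',np.vstack([np.hstack([cr(a,230,50,120,90,400),cr(t,270,140,140,105,400)]),np.hstack([cr(a,220,190,100,75,400),cr(t,130,110,200,150,400)])]))
E
```

```text
time_s: 20.25
tool_pos: [0.5698, -0.2175, 0.2331]
ee_rot: [-3.134, 0.004, 1.528]
contact_force: [-0.2, 0.0, -1.6]
finger_gap: 0.0134
[ 0.5698 -0.2175  0.2331] [-179.58    0.21   87.54] [-0.004 -0.001  0.001 -0.001 -0.     0.001  0.003]
side lens,focus [[286.42064575  97.73690893]
 [280.71405616 119.35547794]] top [[356.74665454 181.90725908]
 [320.90067228 180.60986627]]
```

View pics/v7.png

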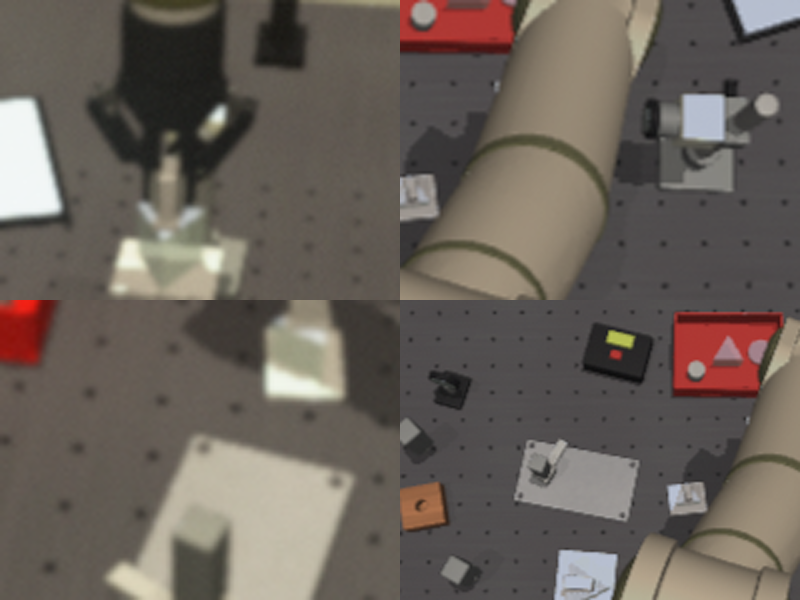

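The last picture shows the cell held upright at (170,240), its lone edge towards the side camera, so the flat face looks at the lens. The key stands in the socket with the clamp's arm swung off. The stage is empty and the other things have not moved. I hand in.

```bash
python3 -c "
from station import robot,sense
print(sense()['finger_gap'],robot.finish_job())"
```

```text
the job is handed in; nothing more can be done
0.01357389558366452 None
```

The job is handed in at about 20 s of the 58 s allowed; it reports no verdict.

- **Key and clamp:** I took the key from the block and pushed it home in the socket, with the TCP at z = 0.082 as predicted for the shoulder on the head. I then turned the gripper 79° anticlockwise. Allowing for play, that puts the clamp at roughly 1.2 rad or more. I released the key, and it stands upright in the socket with the clamp's arm off the cell.
- **Prism cell:** It was lifted by its top bar and is held with a 13.6 mm finger gap. The TCP is at (0.570, -0.218, 0.233), yaw 87.5°, tilt under 0.5°, and the arm is still. That should put the flat face within about 1 cm of the focus point, at a heading uncertain by about 2°.

**Checks that disagreed:**
- The estimates of the camera's heading spread from 85.6° to 89.0°, and the lens position from two methods differed by about 6 mm. I used the means, which leave room inside the 20 mm and 10° limits.
- The lens height of 0.190 m comes from one triangulation only.
- The measured load on the wrist read 1.6 N at the end against 2.7 N after lifting. I take this as sensor noise, since the grip gap did not change.
- The clamp angle was worked out from the gripper's turn and seen in the pictures, not measured directly.

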